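# Square up a stack of ceramic plates in the corner jig

## Task

The four ceramic plates lie in an untidy pile on the squaring jig. Tap the pile gently against both fences of the jig until all four plates rest against both fences and their edges line up in one square stack, still lying flat on the jig. The plates are brittle, so do not strike or press them hard, and leave the flask, the tape roll and the strip box where they are.

Things in the scene. Friction and masses are not known exactly. Their poses are not given: they have to be found in the camera images.
- jig: fixed metal squaring jig: flat base, x -95 to 124, y -90 to 85, top at z 5 mm. It carries the far fence, a bar along y (y -57 to 83, top z 33) screwed fast in slots: its inner face stands anywhere from x = +73 to +97 mm, a setting not told that must be felt or seen. Near (-x) and left (+y) sides open. Origin on the worktop, x to the far fence, y left, z up
- side_fence: fixed fence bar along the jig's right edge, parallel to the jig's x, 165 mm long, its foot on the jig's base (z 5 mm), its top at z 33 mm; origin at foot height, in the middle of its inner face, which is its own plane y = 0; +y points over the jig to the plates. A gap in the corner parts it from the far fence
- plate1: white glazed, slippery ceramic plate, 110 (own x) x 80 (own y) x 6 mm thick, edges slightly rounded; origin at the centre of its underside, z up; about 0.09 kg; all four plates are alike. Lowest of the stack, lies on the jig's base.
- plate2: white glazed, slippery ceramic plate, 110 (own x) x 80 (own y) x 6 mm thick, edges slightly rounded; origin at the centre of its underside, z up; about 0.09 kg; all four plates are alike. Second from below.
- plate3: white glazed, slippery ceramic plate, 110 (own x) x 80 (own y) x 6 mm thick, edges slightly rounded; origin at the centre of its underside, z up; about 0.09 kg; all four plates are alike. Third from below.
- plate4: white glazed, slippery ceramic plate, 110 (own x) x 80 (own y) x 6 mm thick, edges slightly rounded; origin at the centre of its underside, z up; about 0.09 kg; all four plates are alike. Top plate.
- conical_flask: bystander: small glass flask with a stopper, 63 mm wide, 115 mm tall; origin under its centre
- tape_roll: bystander: roll of tape lying flat, 86 mm across, 24 mm high; origin under its centre
- ph_strips: bystander: small flat box of test strips, 52 x 85 x 16 mm; origin under its centre

How it is judged:
By the outcome, as a careful person would: the job done as asked, in the order asked, and still so for the second after the job is handed in, with the robot touching nothing.
It also fails if it takes over 58 s, if anything falls off the work surface, if the arm or the gripper's body presses on something with over 40 N, if the wrist force passes 120 N, or if a joint passes its speed limit or range.

## Robot

A 6-joint arm with a two-finger parallel gripper is mounted at the origin on the work surface; the furniture and walls round the work are solid. World frame = base frame: x ahead of the robot, y to its left, z up, the work surface at z = 0. Lengths are in m, angles in rad, forces in N, time in s.
With the tool pointing down it reaches from about 0.375 to 0.9 m from the base axis. Payload 3.1 kg.
Tool frame: the origin (TCP) lies midway between the tips of the shut fingers; the grasp point (between the pads) lies 19 mm behind it; x points along the fingers, y is the direction in which the jaws open and shut, and the axes are right-handed (so a half turn about x gives the same grasp; the last joint's range is limited). The gripper opens to 87 mm and grips with 3 to 60 N. Pads are 19 mm wide; open, the fingers measure 117 mm over their backs; the gripper's body (75 mm by 190 mm) begins 51 mm behind the grasp point.
Start: joints at [1.101, 0.527, 1.433, -0, 1.181, -0.178], TCP at [0.18, 0.599, 0.223] pointing down, gripper open.
Joint ranges: [-3.08, 3.08], [-0.75, 2.2], [0.22, 2.44], [-1.43, 4.57], [0, 2.65], [-2.85, 2.85]. Speed limits (rad/s): [2.79, 2.79, 3.14, 3.14, 3.14, 3.14].

## Interface

Orientations are given as a unit quaternion [x, y, z, w].
In Python, from rig import get_obs, imaging, robot gives the robot as it stands.
- The arm moves only by the shell command python3 -m inch 'ROWS' [FORCE]. ROWS is JSON, a list of rows, each a list of 3 entries, a list of its own where there are three numbers: the finger opening in mm, from 0 to 87, then the shift along the tool's x, y, z in mm, then the turn, a rotation vector about the tool's x, y, z in degrees. In form: [[grip, [dx, dy, dz], [wx, wy, wz]], ...]. A call has 1 to 12 rows; each row shifts and turns the pose as measured when the row begins, along the tool's axes as they then stand; what a row does not reach is not made up. A row lasts 1/8 s, in which the tool goes at most 62.5 mm and 10.7 degrees, less where a joint would pass 70% of its speed; a pose out of reach is approached as far as the arm can. A call with a gripper value outside its range is refused whole. The fingers move at their own pace and stop on an object; FORCE is the grip in N (left out, the last holds). Time passes only in rows, so rows that do not move let the fingers close. It gives the time, the measured TCP pose, the force and the opening at its end, in the units of the state.
- get_obs(): the state, without advancing time (a new reading comes with each control period).
- imaging.camera(name): name is "scene" or "top"; returns the picture (400x640x3 uint8, red, green, blue); there is no depth.
- imaging.camera_params(name): a dict with "camera_matrix" (3x3 intrinsics, pixels), "xyz" and "rotation" of the camera in the world. Camera axes: x right, y down, z forward; pixel columns grow to the right and rows downward; lengths in m; the calibration is good to about 2 mm. A picture is of the moment at which its call begins. camera_params takes no time and is no camera call.
- robot.hand_in(): hands the job in, once; it reports no verdict.
Trained networks look in the newest picture that a camera, given by its name, has taken for a name from the list of things; names that differ only in an ending like _2 or _b are one class to them, and where a whole thing is asked for, a point or a joint stands for the part that bears it (a point fixed in the world has none). Each returns a list of dicts, best first, with "confidence" (0 to 1); they miss things now and then, are a little off and sometimes report something else, mostly with a low value. They report only what shows in the picture. A call takes as long as a camera call.
- imaging.cut_out(camera, target): "pixels" (400x640 bool, what is visible of it) and "box" ([centre column, centre row, width, height] in pixels, round what is visible of it).
- imaging.tip_of(camera, target): "pixel" ([column, row] in pixels: a listed point, or the origin of a listed thing).
The state is a dict: "time": time; "q": joint angles; "joint_velocities": joint speeds; "joint_torque": joint torques, N m; "position": TCP position; "tool_rot": TCP orientation; "ft_force": force on the tool from outside, world axes, zero at the start; "moment": the same for the moment, N m; "grip_width": finger opening in m.
Only numpy, scipy, OpenCV 4.12 (cv2) and the standard library are available. Lean on these libraries where they do the work, as an engineer would, in place of code of your own. Each camera call takes 0.05 s, during which the arm holds its last target. There are 200 camera calls.

## Working session

There is one attempt and no reset: what is moved stays moved. The work goes in short steps, Python scripts to look and compute and a shell command to move; the robot and the scene stay as the last step left them, time stands still between calls to the robot, and variables do not carry over. Pictures are saved under pics/ and viewed, about 8 in all and at most 12, crops included, and the job is handed in when it is done.

```bash
ls; mkdir -p pics; python3 - <<'E'
from rig import get_obs, imaging, robot
import cv2
o=get_obs();print({k:o[k] for k in('time','position','tool_rot','ft_force','grip_width')})
for n in('scene','top'):
    im=imaging.camera(n);cv2.imwrite(f'pics/{n}0.png',im[:,:,::-1]);p=imaging.camera_params(n);print(n,p)
    for t in('jig','side_fence','plate1','plate2','plate3','plate4','conical_flask','tape_roll','ph_strips'):
        r=imaging.tip_of(n,t);print(t,[(x['pixel'],round(x['confidence'],2)) for x in r[:2]])
E
```

```text
pics
{'time': 0.0, 'position': array([0.17943506, 0.59791383, 0.22156782]), 'tool_rot': array([ 0.10208921,  0.69984216, -0.10355167,  0.69933955]), 'ft_force': array([-0.22202603,  0.48196906,  0.17716205]), 'grip_width': 0.08684525180946248}
scene {'camera_matrix': array([[458.84535416,   0.        , 314.61554485],
       [  0.        , 458.84535416, 198.39249472],
       [  0.        ,   0.        ,   1.        ]]), 'xyz': array([ 0.11675169, -0.29480406,  0.94746457]), 'rotation': array([ 0.87183549, -0.42163499,  0.10562688, -0.22576487])}
jig [([290.0, 166.1], 0.35)]
side_fence [([400.6, 286.5], 0.63)]
plate1 [([378.1, 256.1], 0.7), ([387.6, 263.3], 0.66)]
plate2 [([378.1, 256.1], 0.7), ([387.6, 263.3], 0.66)]
plate3 [([378.1, 256.1], 0.7), ([387.6, 263.3], 0.66)]
plate4 [([378.1, 256.1], 0.7), ([387.6, 263.3], 0.66)]
conical_flask [([257.1, 201.1], 0.8), ([293.5, 167.0], 0.65)]
tape_roll [([293.0, 166.8], 0.57)]
ph_strips [([232.1, 177.2], 0.91)]
top {'camera_matrix': array([[370.69028601,   0.        , 324.84293019],
       [  0.        , 370.69028601, 199.50471045],
       [  0.        ,   0.        ,   1.        ]]), 'xyz': array([ 0.43058536, -0.00272781,  0.91368172]), 'rotation': array([ 0.70755644, -0.70500624,  0.02823632, -0.03915094])}
jig []
side_fence [([431.3, 220.4], 0.98)]
plate1 [([399.2, 215.9], 0.91)]
plate2 [([399.2, 215.9], 0.91)]
plate3 [([399.2, 215.9], 0.91)]
plate4 [([399.2, 215.9], 0.91)]
conical_flask [([275.2, 232.7], 0.76)]
tape_roll [([274.0, 180.7], 0.82), ([428.7, 222.3], 0.23)]
ph_strips [([233.4, 228.6], 0.98)]
```

```bash
python3 - <<'E'
import cv2
a=cv2.imread('pics/top0.png')[100:310,180:480];cv2.imwrite('pics/top0c.png',cv2.resize(a,None,fx=2.66,fy=2.66,interpolation=2))
a=cv2.imread('pics/scene0.png')[90:390,200:520];cv2.imwrite('pics/sc0c.png',cv2.resize(a,None,fx=2,fy=2,interpolation=2))
E
```

```text
(no output)
```

View pics/top0c.png

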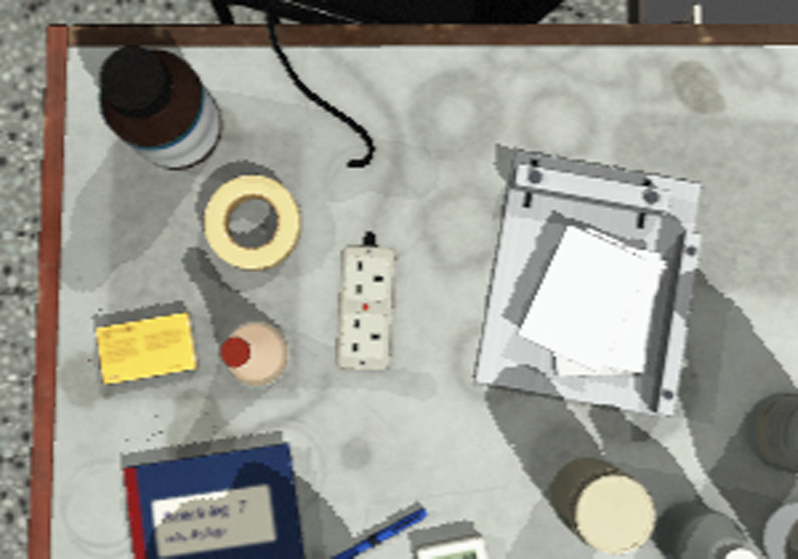

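View pics/sc0c.png

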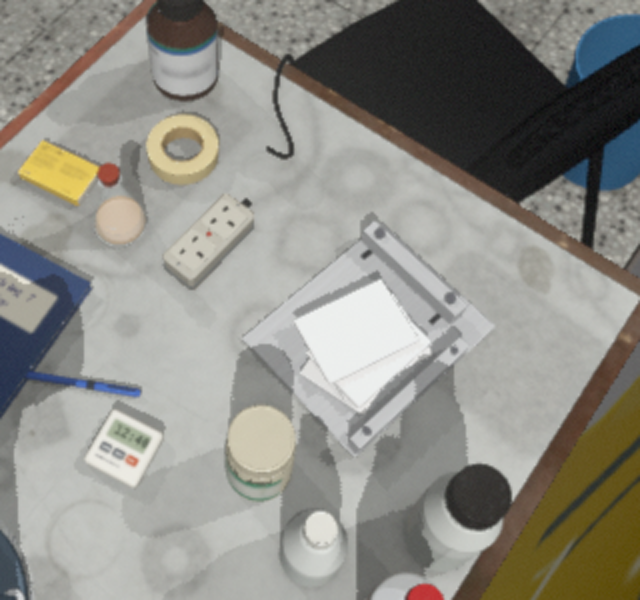

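Top view: the jig has its far fence at the top, crop ~(520–690, 165–205), and its side fence at the right, ~(680, 240–410). The pile is around (590, 300), with the top plate turned about 25°. Next I'll turn these pixels into world positions.

```bash
cat > h.py <<'E'
import numpy as np, cv2
from rig import get_obs, imaging, robot
from scipy.spatial.transform import Rotation as R
def ray(n,uv,z):
    p=imaging.camera_params(n);uv=np.atleast_2d(uv).astype(float)
    d=np.c_[uv,np.ones(len(uv))]@np.linalg.inv(p['camera_matrix']).T@R.from_quat(p['rotation']).as_matrix().T
    c=p['xyz'];return c+d*((z-c[2])/d[:,2])[:,None]
def proj(n,X):
    p=imaging.camera_params(n);X=np.atleast_2d(X)
    c=(X-p['xyz'])@R.from_quat(p['rotation']).as_matrix()@p['camera_matrix'].T
    return c[:,:2]/c[:,2:]
def rect(img,z,c,half=0.15,s=2500,yaw=0,n='top'):
    # orthorectified view of plane z, about c; up=+x', left=+y' of frame turned by yaw
    N=int(2*half*s);f=lambda i,j:(half-i/s,half-j/s)
    P=[(0,0),(0,N),(N,N),(N,0)];cy,sy=np.cos(yaw),np.sin(yaw)
    W=[[c[0]+cy*a-sy*b,c[1]+sy*a+cy*b,z] for a,b in(f(i,j) for i,j in P)]
    H=cv2.getPerspectiveTransform(proj(n,np.array(W)).astype(np.float32),np.array([(j,i) for i,j in P],np.float32))
    return cv2.warpPerspective(img,H,(N,N),flags=cv2.INTER_CUBIC)
E
python3 - <<'E'
from h import *
k=lambda L:np.array(L)/2.66+[180,100]
np.set_printoptions(precision=4,suppress=True)
print('base',ray('top',k([(700,183),(477,382),(672,414)]),.005))
print('far fence top',ray('top',k([(516,187),(664,208),(519,163)]),.033))
print('side fence top',ray('top',k([(686,235),(660,412),(699,237),(674,414)]),.033))
print('plate4',ray('top',k([(572,226),(664,258),(612,373),(520,330)]),.029))
a=cv2.imread('pics/top0.png')
c=ray('top',k([(590,290)]),.005)[0];print(c)
cv2.imwrite('pics/r0.png',rect(a,.029,c,half=.13,s=2300,yaw=np.radians(-9)))
E
```

```text
base [[ 0.5945 -0.2805  0.005 ]
 [ 0.41   -0.0728  0.005 ]
 [ 0.3819 -0.2496  0.005 ]]
far fence top [[ 0.5855 -0.1066  0.033 ]
 [ 0.5667 -0.2391  0.033 ]
 [ 0.6075 -0.1095  0.033 ]]
side fence top [[ 0.5423 -0.2582  0.033 ]
 [ 0.3851 -0.2315  0.033 ]
 [ 0.5405 -0.2698  0.033 ]
 [ 0.3834 -0.2438  0.033 ]]
plate4 [[ 0.5507 -0.1572  0.029 ]
 [ 0.5219 -0.2392  0.029 ]
 [ 0.419  -0.1909  0.029 ]
 [ 0.4569 -0.1096  0.029 ]]
[ 0.4946 -0.1771  0.005 ]
```

View pics/r0.png

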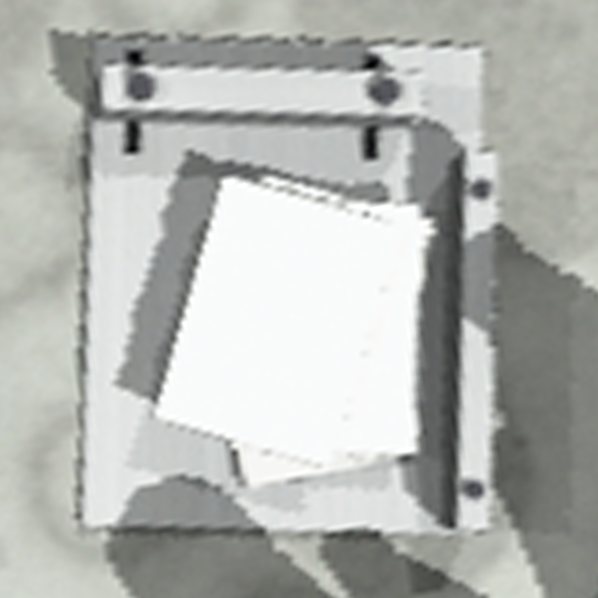

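The rectified view shows the jig turned about -10°, plate long edges roughly along jig x, and all the plates clear of both fences. I'll refine the jig and fence pose by edge fitting in both cameras, and check nearby jars for gripper clearance.

```bash
cat > fit.py <<'E'
from h import *
from scipy.optimize import differential_evolution
np.set_printoptions(precision=4,suppress=True)
G={}
for n in('top','scene'):
    g=cv2.cvtColor(cv2.imread(f'pics/{n}0.png'),cv2.COLOR_BGR2GRAY).astype(np.float32)
    g=cv2.GaussianBlur(g,(0,0),.8)
    G[n]=(cv2.Sobel(g,cv2.CV_32F,1,0)/8,cv2.Sobel(g,cv2.CV_32F,0,1)/8)
def seg(a,b,k=40):
    t=np.linspace(.04,.96,k)[:,None];return np.array(a)*(1-t)+np.array(b)*t
def segs(p,f,s):
    z=5;L=[((-95,85,z),(60,85,z)),((-95,85,z),(-95,-60,z)),((124,-60,z),(124,-90,z)),((105,-90,z),(124,-90,z)),
    ((f,-57,33),(f,83,33)),((f,83,33),(f+16,83,33)),((-80,s,33),(60,s,33))]
    return [seg(*l)/1000 for l in L]
def W(P,p):
    c,s_=np.cos(p[2]),np.sin(p[2]);return np.c_[p[0]+c*P[:,0]-s_*P[:,1],p[1]+s_*P[:,0]+c*P[:,1],P[:,2]]
def cost(q,det=False):
    out=[]
    for n in G:
        gx,gy=G[n]
        for S in segs(q,q[3],q[4]):
            u=proj(n,W(S,q)).astype(np.float32);d=u[-1]-u[0];d/=np.linalg.norm(d)
            m=lambda g:cv2.remap(g,u[:,:1].copy(),u[:,1:].copy(),1)[:,0]
            out.append(np.minimum(abs(m(gx)*-d[1]+m(gy)*d[0]),25).mean())
    return np.array(out) if det else -np.sum(out)
if __name__=='__main__':
    for sd in(1,2):
        r=differential_evolution(cost,[(.47,.51),(-.20,-.14),(-.23,-.1),(73,97),(-80,-50)],seed=sd,popsize=25,maxiter=150,tol=1e-6)
        print(r.x,np.degrees(r.x[2]),r.fun);
    print(cost(r.x,True))
    q=r.x;print('q list',list(q))
    for n in G:
        im=cv2.resize(cv2.imread(f'pics/{n}0.png'),None,fx=4,fy=4,interpolation=2)
        for S in segs(q,q[3],q[4]):
            u=(proj(n,W(S,q))+.5)*4-.5;cv2.polylines(im,[u.round().astype(np.int32)],False,(0,0,255),1)
        u=(proj(n,[[q[0],q[1],0]])[0]*4).astype(int);cv2.imwrite(f'pics/fit_{n}.png',im[max(u[1]-300,0):u[1]+300,max(u[0]-400,0):u[0]+400])
E
python3 fit.py
```

```text
Traceback (most recent call last):
  File "fit.py", line 28, in <module>
    r=differential_evolution(cost,[(.47,.51),(-.20,-.14),(-.23,-.1),(73,97),(-80,-50)],seed=sd,popsize=25,maxiter=150,tol=1e-6)
  File "fit.py", line 22, in cost
    u=proj(n,W(S,q)).astype(np.float32);d=u[-1]-u[0];d/=np.linalg.norm(d)
      ~~~~^^^^^^^^^^
  File "h.py", line 9, in proj
    p=imaging.camera_params(n);X=np.atleast_2d(X)
ValueError: time passes only in moves, steps and waits
```

```bash
sed -i 's/imaging.camera_params(n)/CP[n]/; 4i CP={n:imaging.camera_params(n) for n in("top","scene")}' h.py; time python3 fit.py
```

```text
[  0.4889  -0.1711  -0.1793  85.9948 -74.7917] -10.27393034302323 -238.5100555419922
[  0.4889  -0.171   -0.1796  85.8506 -74.8541] -10.292058597991007 -238.51480102539062
[23.6705 17.5925 16.7268 13.3999 24.9325 25.     24.6742  7.6762 13.0519
  6.965   9.1994 17.5908 18.8638 19.1712]
q list [np.float64(0.4889238336618404), np.float64(-0.1710264329624058), np.float64(-0.1796303093431345), np.float64(85.85055576783746), np.float64(-74.85409124089792)]
real	2m32.961s
user	2m32.493s
sys	0m0.335s
```

View pics/fit_top.png

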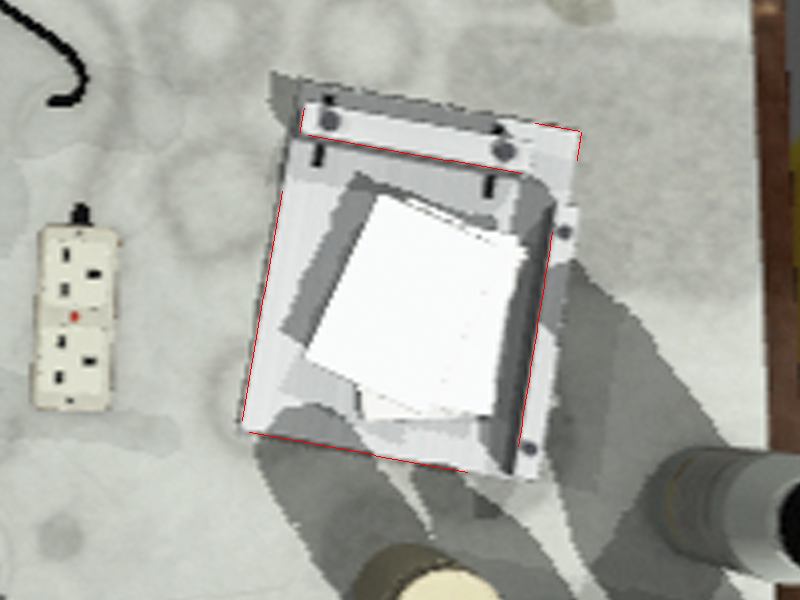

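View pics/fit_scene.png

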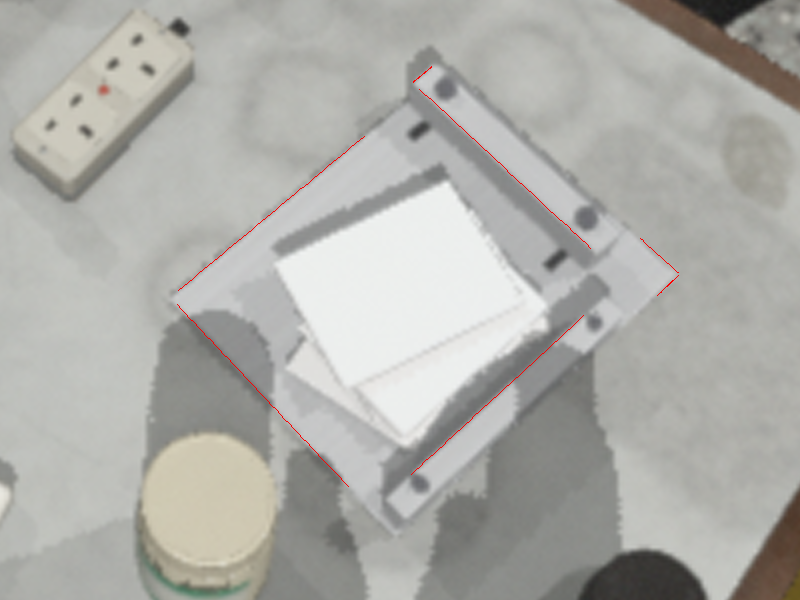

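Both overlays match: far fence face at x≈86, side fence face at y≈-75, jig yaw -10.3°. Next: plate extents, jar clearance and tool pose, all in the jig frame.

```bash
cat >> h.py <<'E'
J=np.array([.4889,-.1710,-.1796]);Rj=R.from_euler('z',J[2]).as_matrix()
def tojig(P): return (np.atleast_2d(P)-[J[0],J[1],0])@Rj*1000
def where():
    o=get_obs();M=Rj.T@R.from_quat(o['tool_rot']).as_matrix()
    print('t',round(o['time'],2),'tcp jig mm',tojig(o['position'])[0].round(2),'F jig',(Rj.T@o['ft_force']).round(2),'grip',round(o['grip_width']*1000,1))
    print('tool axes in jig (cols)\n',M.round(3))
    return o,M
E
python3 - <<'E'
from h import *
np.set_printoptions(precision=1,suppress=True)
oT=(proj('top',[[J[0],J[1],0]])[0]*4).astype(int)-[400,300];oS=(proj('scene',[[J[0],J[1],0]])[0]*4).astype(int)-[400,300]
T=lambda L,z:tojig(ray('top',(np.array(L)+oT)/4,z));S=lambda L,z:tojig(ray('scene',(np.array(L)+oS)/4,z))
print('p4',T([(380,193),(305,355),(525,248)],.029));print('p4s',S([(445,182),(275,265),(352,387),(525,295)],.029))
print('lowest near',T([(360,418),(490,415)],.014),S([(285,368),(405,443)],.014))
for z in(.08,.1,.12,.14):print(z,'jar lid',T([(612/2.66*4+180*4-oT[0],512/2.66*4+400-oT[1])],z),S([(208,500)],z))
for z in(.1,.15,.2): print('bottle',z,T([(860,520)],z),S([(643,620)],z))
o,M=where()
# rotation needed: tool x down, tool y along jig y (or -y): 
for nm,yv in(('y||+jy',[0,1,0]),('y||-jy',[0,-1,0])):
    x=np.array([0,0,-1.]);y=np.array(yv,float);D=np.c_[x,y,np.cross(x,y)]
    print(nm,np.degrees(R.from_matrix(M.T@D).as_rotvec()))
E
```

```text
p4 [[ 58.9  27.8  29. ]
 [-44.9  55.5  29. ]
 [ 41.8 -62.5  29. ]]
p4s [[ 57.   27.1  29. ]
 [-46.7  53.1  29. ]
 [-63.3 -22.9  29. ]
 [ 41.3 -47.3  29. ]]
lowest near [[-75.4  14.9  14. ]
 [-59.4 -61.4  14. ]] [[-78.1  10.7  14. ]
 [-59.3 -60.1  14. ]]
0.08 jar lid [[-179.3  -39.7   80. ]] [[-169.5  -26.8   80. ]]
0.1 jar lid [[-177.1  -35.   100. ]] [[-173.5  -30.6  100. ]]
0.12 jar lid [[-174.8  -30.3  120. ]] [[-177.5  -34.3  120. ]]
0.14 jar lid [[-172.6  -25.6  140. ]] [[-181.5  -38.   140. ]]
bottle 0.1 [[ -81.2 -244.5  100. ]] [[ -63.  -200.2  100. ]]
bottle 0.15 [[ -81.6 -220.   150. ]] [[ -79.6 -199.5  150. ]]
bottle 0.2 [[ -82.  -195.4  200. ]] [[ -96.2 -198.8  200. ]]
t 1.0 tcp jig mm [-441.6  702.   222.6] F jig [-0.5 -0.   0.5] grip 87.2
tool axes in jig (cols)
 [[ 0.   0.1  1. ]
 [-0.   1.  -0.1]
 [-1.  -0.   0. ]]
y||+jy [-6.4  0.   0. ]
y||-jy [173.6   0.   -0. ]
```

```bash
python3 -m inch '[[60,[0,0,0],[-6.4,0,0]],[60,[0,-52,37],[0,0,0]],[60,[0,-52,37],[0,0,0]],[60,[0,-50,37],[0,0,0]],[60,[0,-50,37],[0,0,0]],[60,[0,-50,37],[0,0,0]],[60,[0,-50,37],[0,0,0]],[60,[0,-50,37],[0,0,0]],[60,[0,-50,37],[0,0,0]],[60,[0,-50,37],[0,0,0]],[60,[0,-50,37],[0,0,0]],[60,[0,-50,37],[0,0,0]]]' 5
python3 -m inch '[[60,[0,-50,37],[0,0,0]],[60,[0,0,0],[10,0,0]],[60,[0,0,0],[10,0,0]],[60,[0,0,0],[10,0,0]],[60,[0,0,0],[10,0,0]],[60,[0,0,0],[10,0,0]],[60,[0,0,0],[10,0,0]],[60,[0,0,0],[10,0,0]],[60,[0,0,0],[10,0,0]],[60,[0,0,0],[10,0,0]]]'
python3 - <<'E'
from h import *
where();print(get_obs()['q'].round(2))
E
```

```text
time: 2.5
position: [0.49, -0.0163, 0.2244]
tool_rot: [0.062, 0.7, -0.056, 0.71]
ft_force: [1.0, 0.9, 1.0]
grip_width: 0.0603
time: 3.75
position: [0.522, -0.0793, 0.2256]
tool_rot: [0.561, 0.436, -0.547, 0.443]
ft_force: [0.1, -0.0, -0.3]
grip_width: 0.0601
t 3.75 tcp jig mm [ 16.23  96.12 225.61] F jig [ 0.14  0.02 -0.34] grip 60.1
tool axes in jig (cols)
 [[ 0.02   0.999 -0.05 ]
 [ 0.008 -0.05  -0.999]
 [-1.     0.02  -0.009]]
[-0.37  0.39  1.69  0.01  1.05 -0.15]
```

```bash
cat >> h.py <<'E'
def delta(t,push):  # tool-frame shift (mm) and turn (deg) to target TCP in jig, tool z along push
    o,M=where();z=np.array(push,float);x=np.array([0,0,-1.]);D=np.c_[x,np.cross(z,x),z]
    print('shift',(M.T@(np.array(t)-tojig(o['position'])[0])).round(2),'turn',np.degrees(R.from_matrix(M.T@D).as_rotvec()).round(2))
E
python3 - <<'E'
from h import *
delta([-3,90,225],[0,-1,0])
E
```

```text
t 3.75 tcp jig mm [ 16.23  96.12 225.61] F jig [ 0.14  0.02 -0.34] grip 60.1
tool axes in jig (cols)
 [[ 0.02   0.999 -0.05 ]
 [ 0.008 -0.05  -0.999]
 [-1.     0.02  -0.009]]
shift [  0.17 -18.91   7.08] turn [-2.86 -0.51 -1.14]
```

```bash
python3 -m inch '[[60,[0,-19,7],[-2.9,-0.5,-1.1]],[60,[55,0,0],[0,0,0]],[60,[55,0,0],[0,0,0]],[60,[55,0,0],[0,0,0]],[60,[30,0,0],[0,0,0]],[60,[0,0,0],[0,0,0]]]'
python3 - <<'E'
from h import *
delta([-3,85,8],[0,-1,0])
E
```

```text
time: 4.5
position: [0.5078, -0.0846, 0.0282]
tool_rot: [0.545, 0.449, -0.54, 0.457]
ft_force: [-0.4, 0.1, 0.1]
grip_width: 0.06
t 4.5 tcp jig mm [ 3.17 88.42 28.16] F jig [-0.39  0.05  0.06] grip 60.0
tool axes in jig (cols)
 [[ 0.013  1.     0.001]
 [-0.003  0.001 -1.   ]
 [-1.     0.013  0.003]]
shift [20.09 -6.42  3.36] turn [ 0.06  0.15 -0.72]
```

```bash
python3 -m inch '[[60,[14,-6,2],[0,0,-0.7]],[60,[4,0,0],[0,0,0]],[60,[2,0,0],[0,0,0]],[60,[0,0,0],[0,0,0]]]'
python3 - <<'E'
from h import *
delta([-3,75,8],[0,-1,0])
E
```

```text
time: 5.0
position: [0.5042, -0.0867, 0.0104]
tool_rot: [0.543, 0.451, -0.542, 0.456]
ft_force: [-0.5, 0.6, 0.7]
grip_width: 0.0601
t 5.0 tcp jig mm [-4.000e-02  8.567e+01  1.045e+01] F jig [-0.64  0.51  0.66] grip 60.1
tool axes in jig (cols)
 [[ 0.007  1.     0.001]
 [-0.004  0.001 -1.   ]
 [-1.     0.007  0.004]]
shift [ 2.47 -2.99 10.66] turn [ 0.06  0.24 -0.39]
```

```bash
python3 -m inch '[[60,[2,0,4],[0,0.2,-0.4]],[60,[0,0,4],[0,0,0]],[60,[0,0,3],[0,0,0]],[60,[0,0,3],[0,0,0]],[60,[0,0,3],[0,0,0]],[60,[0,0,3],[0,0,0]],[60,[0,0,3],[0,0,0]],[60,[0,0,3],[0,0,0]],[60,[0,0,3],[0,0,0]],[60,[0,0,3],[0,0,0]],[60,[0,0,3],[0,0,0]],[60,[0,0,3],[0,0,0]]]'
python3 - <<'E'
from h import *
delta([-3,25,8],[0,-1,0])
im=imaging.camera('scene');cv2.imwrite('pics/s1.png',cv2.resize(im[150:330,270:490],None,fx=3,fy=3,interpolation=2)[:,:,::-1])
E
```

```text
time: 6.5
position: [0.4976, -0.1268, 0.0094]
tool_rot: [0.543, 0.453, -0.543, 0.454]
ft_force: [-0.5, 1.4, 1.0]
grip_width: 0.0604
t 6.5 tcp jig mm [ 0.65 45.05  9.37] F jig [-0.76  1.25  0.95] grip 60.4
tool axes in jig (cols)
 [[ 0.001  1.     0.001]
 [-0.001  0.001 -1.   ]
 [-1.     0.001  0.001]]
shift [ 1.38 -3.67 20.04] turn [ 0.06  0.04 -0.07]
```

View pics/s1.png

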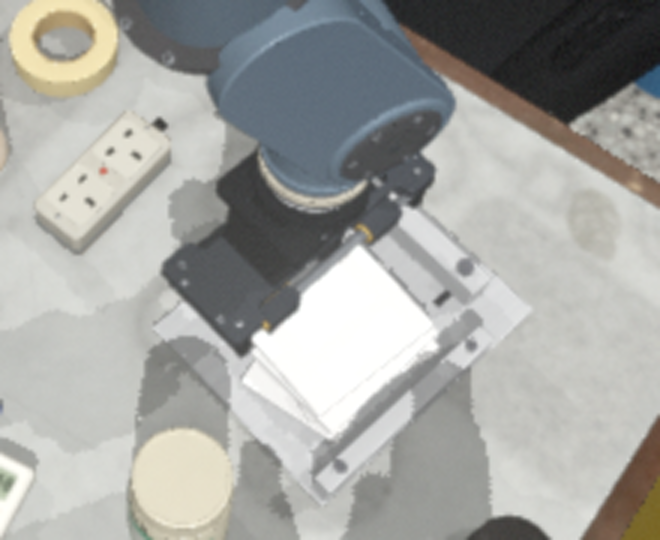

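The two fingers, at (280,300) and (380,220), have already squared the top plate. The gripper body clears everything, so I'll continue the y push.

```bash
python3 -m inch '[[60,[1.5,-1,3],[0,0,0]],[60,[0,-1,3],[0,0,0]],[60,[0,0,3],[0,0,0]],[60,[0,0,3],[0,0,0]],[60,[0,0,3],[0,0,0]],[60,[0,0,3],[0,0,0]],[60,[0,0,3],[0,0,0]],[60,[0,0,2],[0,0,0]]]'
python3 - <<'E'
from h import *
delta([-3,20,8],[0,-1,0])
E
```

```text
time: 7.55
position: [0.4921, -0.1463, 0.0078]
tool_rot: [0.547, 0.452, -0.543, 0.45]
ft_force: [5.1, 10.0, 1.2]
grip_width: 0.06
t 7.55 tcp jig mm [-1.26 24.88  7.83] F jig [ 3.23 10.71  1.19] grip 60.0
tool axes in jig (cols)
 [[ 0.002  1.    -0.009]
 [ 0.007 -0.009 -1.   ]
 [-1.     0.002 -0.007]]
shift [-0.2  -1.69  4.89] turn [-0.51 -0.38 -0.1 ]
```

```bash
python3 -m inch '[[60,[0,0,-6],[0,0,0]],[60,[0,0,-6],[0,0,0]],[60,[0,0,-6],[0,0,0]],[60,[0,0,-6],[0,0,0]]]'
python3 - <<'E'
from h import *
where()
for n,a in(('scene',(190,320,320,450)),('top',(150,270,350,480))):
    im=imaging.camera(n);cv2.imwrite(f'pics/{n}2.png',im[:,:,::-1])
    if n=='scene':cv2.imwrite('pics/s2.png',cv2.resize(im[190:320,320:450],None,fx=4.6,fy=4.6,interpolation=2)[:,:,::-1])
E
```

```text
time: 8.05
position: [0.4962, -0.1224, 0.008]
tool_rot: [0.546, 0.452, -0.543, 0.45]
ft_force: [-0.8, 0.2, 0.2]
grip_width: 0.06
t 8.05 tcp jig mm [-1.47 49.17  7.98] F jig [-0.79  0.08  0.22] grip 60.0
tool axes in jig (cols)
 [[ 0.001  1.    -0.008]
 [ 0.006 -0.008 -1.   ]
 [-1.     0.001 -0.006]]
```

View pics/s2.png

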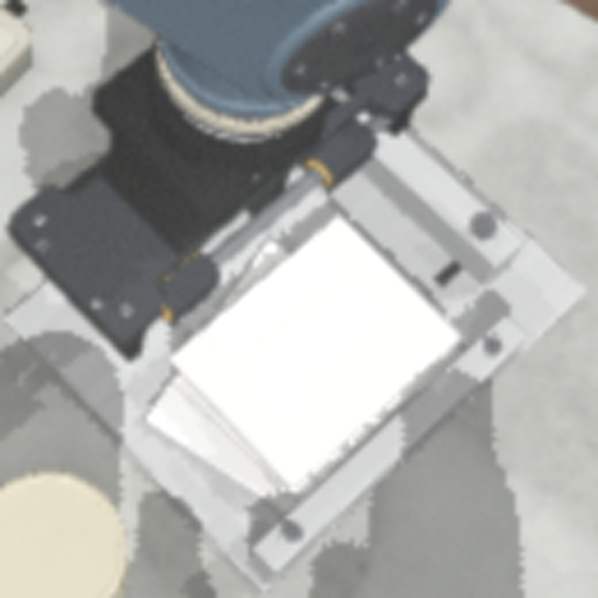

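The lower plates are still turned counter-clockwise, far-left corner at (268,248) and near-right corner on the side fence. The push wedged them at about 11 N, so I backed off. An x push on the near edge should turn them the right way without wedging, so I'll check corner and jar positions for that.

```bash
python3 - <<'E'
from h import *
np.set_printoptions(precision=1,suppress=True)
S=lambda L,z:tojig(ray('scene',np.array(L)/4.6+[320,190],z))
print('low corners nl,nr,fl',S([(148,417),(275,495),(270,243)],.014))
print('p4 nl fl fr',S([(172,357),(345,215),(460,338)],.029))
for n in('scene','top'):
    print(n)
print('jar edge top(120mm) scene',tojig(ray('scene',(np.array([(208+50,500-48),(208+66,490)])+(proj('scene',[[J[0],J[1],0]])[0]*4).astype(int)-[400,300])/4,.11)))
delta([-1,49,115],[1,0,0])
E
```

```text
low corners nl,nr,fl [[-80.5   0.7  14. ]
 [-62.8 -63.6  14. ]
 [ 22.9  25.   14. ]]
p4 nl fl fr [[-56.8  11.1  29. ]
 [ 53.9   8.2  29. ]
 [ 49.  -69.7  29. ]]
scene
top
jar edge top(120mm) scene [[-142.9  -31.1  110. ]
 [-149.6  -49.1  110. ]]
t 8.15 tcp jig mm [-1.7 49.5  8. ] F jig [ 0.  -0.5 -0. ] grip 60.1
tool axes in jig (cols)
 [[ 0.  1. -0.]
 [ 0. -0. -1.]
 [-1.  0. -0.]]
shift [-107.     0.7   -0.1] turn [-90.4  -0.2  -0.3]
```

```bash
python3 -m inch '[[44,[-50,0,0],[0,0,0]],[44,[-50,0,0],[0,0,0]],[44,[-10,0,0],[-10.2,0,0]],[44,[0,0,0],[-10.2,0,0]],[44,[0,0,0],[-10.2,0,0]],[44,[0,0,0],[-10.2,0,0]],[44,[0,0,0],[-10.2,0,0]],[44,[0,0,0],[-10.2,0,0]],[44,[0,0,0],[-10.2,0,0]],[44,[0,0,0],[-10.2,0,0]],[44,[0,0,0],[-10.2,0,0]]]'
python3 - <<'E'
from h import *
delta([-96,-31,110],[1,0,0])
E
```

```text
time: 9.52
position: [0.4948, -0.1235, 0.1205]
tool_rot: [0.037, 0.707, -0.034, 0.706]
ft_force: [0.5, -0.6, 0.9]
grip_width: 0.0441
t 9.53 tcp jig mm [ -2.64  47.82 120.49] F jig [ 0.63 -0.46  0.85] grip 44.1
tool axes in jig (cols)
 [[-0.002 -0.078  0.997]
 [ 0.005  0.997  0.078]
 [-1.     0.005 -0.002]]
shift [ 10.3  -71.32 -99.23] turn [ 4.49 -0.1  -0.27]
```

```bash
python3 -m inch '[[44,[0,0,0],[4.5,0,0]],[44,[0,-40,-47],[0,0,0]],[44,[0,-40,-47],[0,0,0]],[44,[0,0,0],[0,0,0]]]'
python3 - <<'E'
from h import *
delta([-96,-31,40],[1,0,0])
E
```

```text
time: 10.02
position: [0.387, -0.1876, 0.1204]
tool_rot: [0.064, 0.704, -0.062, 0.705]
ft_force: [0.5, -0.1, -0.2]
grip_width: 0.0438
t 10.03 tcp jig mm [-97.3  -34.57 120.36] F jig [ 0.51 -0.01 -0.21] grip 43.8
tool axes in jig (cols)
 [[ 0.001 -0.002  1.   ]
 [ 0.002  1.     0.002]
 [-1.     0.002  0.001]]
shift [80.37  3.36  1.2 ] turn [ 0.1   0.08 -0.14]
```

```bash
python3 -m inch '[[44,[40,3,1],[0,0,0]],[44,[40,0,0],[0,0,0]],[44,[25,0,0],[0,0,0]],[44,[6,0,0],[0,0,0]],[44,[1.5,0,0],[0,0,0]],[44,[0,0,0],[0,0,0]]]'
python3 - <<'E'
from h import *
delta([-34,-31,8],[1,0,0])
E
```

```text
time: 10.78
position: [0.3952, -0.1875, 0.0069]
tool_rot: [0.061, 0.7, -0.064, 0.708]
ft_force: [-1.1, 0.4, -0.1]
grip_width: 0.0441
t 10.78 tcp jig mm [-89.28 -32.99   6.9 ] F jig [-1.14  0.25 -0.1 ] grip 44.1
tool axes in jig (cols)
 [[ 0.012 -0.003  1.   ]
 [-0.003  1.     0.003]
 [-1.    -0.003  0.012]]
shift [-0.44  1.84 55.3 ] turn [0.14 0.68 0.19]
```

```bash
python3 -m inch '[[44,[-0.5,2,1],[0.1,0.6,0.2]],[44,[0,0,3],[0,0,0]],[44,[0,0,3],[0,0,0]],[44,[0,0,3],[0,0,0]],[44,[0,0,3],[0,0,0]],[44,[0,0,3],[0,0,0]],[44,[0,0,3],[0,0,0]],[44,[0,0,3],[0,0,0]],[44,[0,0,3],[0,0,0]]]'
python3 - <<'E'
from h import *
delta([-34,-31,8],[1,0,0])
E
```

```text
time: 11.9
position: [0.4222, -0.1903, 0.0094]
tool_rot: [0.063, 0.703, -0.063, 0.705]
ft_force: [-1.5, 0.3, 0.8]
grip_width: 0.044
t 11.9 tcp jig mm [-62.19 -30.89   9.43] F jig [-1.5   0.02  0.83] grip 44.0
tool axes in jig (cols)
 [[ 0.003 -0.001  1.   ]
 [-0.001  1.     0.001]
 [-1.    -0.001  0.003]]
shift [ 1.5  -0.14 28.19] turn [0.05 0.16 0.04]
```

```bash
python3 -m inch '[[44,[1.5,0,3],[0,0,0]],[44,[0,0,3],[0,0,0]],[44,[0,0,3],[0,0,0]],[44,[0,0,3],[0,0,0]]]'
python3 -m inch '[[44,[0,0,2],[0,0,0]],[44,[0,0,2],[0,0,0]]]'
python3 - <<'E'
from h import *
delta([-34,-31,8],[1,0,0])
E
```

```text
time: 12.4
position: [0.434, -0.192, 0.0077]
tool_rot: [0.063, 0.704, -0.063, 0.705]
ft_force: [-1.6, 0.6, 0.4]
grip_width: 0.0442
time: 12.65
position: [0.4381, -0.1925, 0.0077]
tool_rot: [0.063, 0.704, -0.063, 0.704]
ft_force: [-1.8, -0.0, 0.6]
grip_width: 0.044
t 12.65 tcp jig mm [-46.17 -30.24   7.69] F jig [-1.8  -0.36  0.63] grip 44.0
tool axes in jig (cols)
 [[ 0.    -0.001  1.   ]
 [ 0.     1.     0.001]
 [-1.     0.     0.   ]]
shift [-0.3  -0.78 12.17] turn [ 0.07  0.02 -0.03]
```

```bash
python3 -m inch '[[44,[0,0,2],[0,0,0]],[44,[0,0,2],[0,0,0]]]';python3 -m inch '[[44,[0,0,2],[0,0,0]]]';python3 -m inch '[[44,[0,0,1.5],[0,0,0]]]';
python3 - <<'E'
from h import *
delta([-34,-31,8],[1,0,0])
im=imaging.camera('scene');cv2.imwrite('pics/s3.png',cv2.resize(im[190:320,320:450],None,fx=4.6,fy=4.6,interpolation=2)[:,:,::-1])
E
```

```text
time: 12.9
position: [0.442, -0.1931, 0.0077]
tool_rot: [0.063, 0.704, -0.063, 0.704]
ft_force: [-2.5, 0.4, 0.3]
grip_width: 0.0435
time: 13.02
position: [0.4439, -0.1933, 0.0077]
tool_rot: [0.063, 0.704, -0.063, 0.704]
ft_force: [-3.2, 1.3, 0.9]
grip_width: 0.0441
time: 13.15
position: [0.4449, -0.1932, 0.0076]
tool_rot: [0.063, 0.705, -0.062, 0.704]
ft_force: [-2.5, 0.4, 0.3]
grip_width: 0.0442
t 13.15 tcp jig mm [-39.27 -29.72   7.59] F jig [-2.51 -0.05  0.27] grip 44.2
tool axes in jig (cols)
 [[-0.002 -0.002  1.   ]
 [ 0.002  1.     0.002]
 [-1.     0.002 -0.002]]
shift [-0.42 -1.28  5.27] turn [ 0.09 -0.11 -0.09]
```

View pics/s3.png

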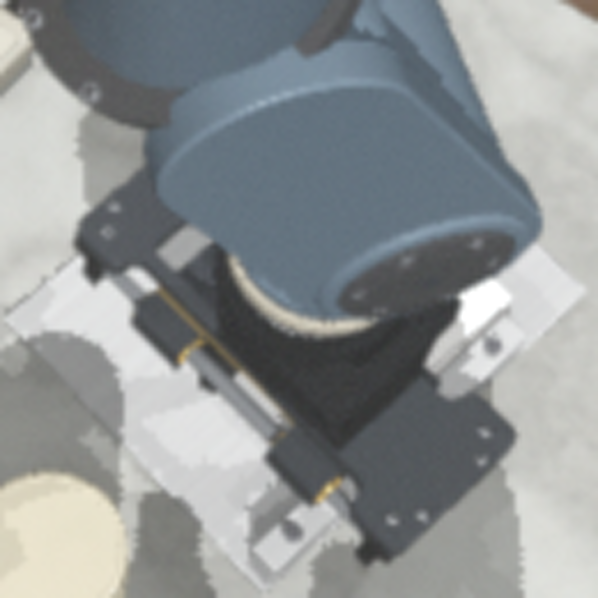

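```bash
for i in 1 2 3; do python3 -m inch '[[44,[0,0,1.3],[0,0,0]]]' | grep -E 'position|force'; done
```

```text
position: [0.4456, -0.193, 0.0075]
ft_force: [-3.4, 0.7, 0.5]
position: [0.4463, -0.1929, 0.0074]
ft_force: [-4.4, -0.2, 1.3]
position: [0.4471, -0.1928, 0.0073]
ft_force: [-3.8, 2.1, 1.5]
```

```bash
python3 -m inch '[[44,[0,0,-10],[0,0,0]],[60,[-45,0,0],[0,0,0]],[60,[-15,45,30],[0,0,0]],[60,[0,45,35],[0,0,0]],[60,[0,20,0],[10.2,0,0]],[60,[0,0,0],[10.2,0,0]],[60,[0,0,0],[10.2,0,0]],[60,[0,0,0],[10.2,0,0]],[60,[0,0,0],[10.2,0,0]],[60,[0,0,0],[10.2,0,0]],[60,[0,0,0],[10.2,0,0]],[60,[0,0,0],[10.2,0,0]]]'
python3 - <<'E'
from h import *
delta([28,60,70],[0,-1,0])
im=imaging.camera('scene');cv2.imwrite('pics/s4.png',cv2.resize(im[190:320,320:450],None,fx=4.6,fy=4.6,interpolation=2)[:,:,::-1])
E
```

```text
time: 15.08
position: [0.5405, -0.101, 0.0733]
tool_rot: [0.529, 0.464, -0.513, 0.491]
ft_force: [0.6, 0.1, -0.8]
grip_width: 0.0599
t 15.07 tcp jig mm [38.31 78.08 73.27] F jig [ 0.61  0.26 -0.78] grip 59.9
tool axes in jig (cols)
 [[ 0.044  0.995  0.092]
 [-0.006  0.092 -0.996]
 [-0.999  0.044  0.01 ]]
shift [  2.91 -12.07  17.02] turn [ 5.3   0.44 -2.53]
```

View pics/s4.png

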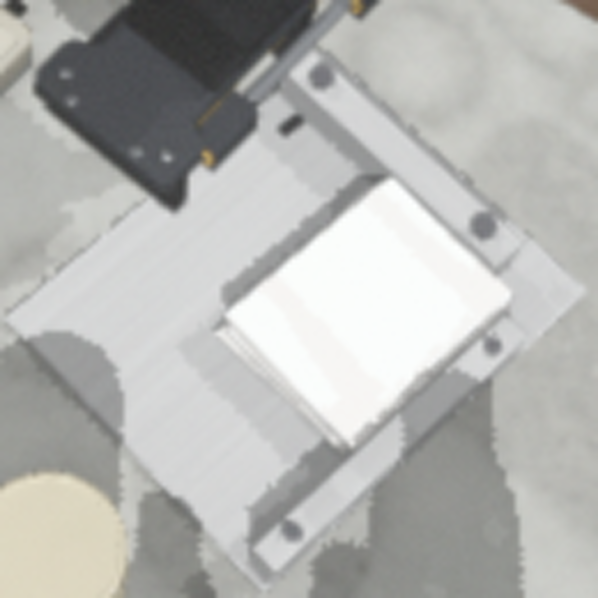

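The pile is now nearly square, corners at (390,180), (512,295), (345,445) and (220,325), a few mm short of the far fence. Next is the y push.

```bash
python3 -m inch '[[60,[0,-12,17],[5.3,0.4,-2.5]],[60,[40,0,0],[0,0,0]],[60,[18,0,12],[0,0,0]],[60,[4,0,0],[0,0,0]],[60,[0,0,0],[0,0,0]]]'
python3 - <<'E'
from h import *
delta([28,15,8],[0,-1,0])
E
```

```text
time: 15.75
position: [0.5304, -0.1321, 0.0116]
tool_rot: [0.545, 0.449, -0.54, 0.459]
ft_force: [0.6, 0.2, 0.8]
grip_width: 0.0602
t 15.75 tcp jig mm [33.84 45.66 11.57] F jig [0.55 0.28 0.79] grip 60.2
tool axes in jig (cols)
 [[ 0.016  1.     0.002]
 [-0.003  0.002 -1.   ]
 [-1.     0.016  0.003]]
shift [ 3.57 -5.95 30.64] turn [ 0.1   0.18 -0.89]
```

```bash
python3 -m inch '[[60,[3.5,-6,4],[0,0.2,-0.9]],[60,[0,0,4],[0,0,0]],[60,[0,0,3],[0,0,0]],[60,[0,0,3],[0,0,0]],[60,[0,0,3],[0,0,0]],[60,[0,0,3],[0,0,0]]]'
python3 - <<'E'
from h import *
delta([28,15,8],[0,-1,0])
E
for i in 1 2 ; do python3 -m inch '[[60,[0,0,2],[0,0,0]]]' | grep -E 'position|force'; done
```

```text
time: 16.5
position: [0.5221, -0.1517, 0.0101]
tool_rot: [0.543, 0.453, -0.541, 0.455]
ft_force: [0.8, 0.6, -0.2]
grip_width: 0.0601
t 16.5 tcp jig mm [29.18 24.96 10.11] F jig [ 0.69  0.7  -0.22] grip 60.1
tool axes in jig (cols)
 [[ 0.004  1.     0.004]
 [-0.     0.004 -1.   ]
 [-1.     0.004  0.   ]]
shift [ 2.11 -1.23  9.95] turn [ 0.23  0.03 -0.21]
position: [0.5217, -0.1536, 0.0101]
ft_force: [0.7, 0.8, -0.3]
position: [0.5212, -0.1554, 0.01]
ft_force: [0.8, 1.9, -0.5]
```

```bash
python3 -m inch '[[60,[2,0,1.5],[0.2,0,0]]]' | grep -E 'position|force'; for i in 1 2 3 4; do python3 -m inch '[[60,[0,0,1.2],[0,0,0]]]' | grep -E 'position|force'; done
python3 - <<'E'
from h import *
delta([28,15,8],[0,-1,0])
E
```

```text
position: [0.5209, -0.1567, 0.0081]
ft_force: [0.2, 1.8, 0.5]
position: [0.5204, -0.1577, 0.0079]
ft_force: [0.9, 1.9, 0.2]
position: [0.5202, -0.1584, 0.0078]
ft_force: [2.3, 6.1, 2.1]
position: [0.5202, -0.1584, 0.0079]
ft_force: [2.8, 9.3, 1.0]
position: [0.5202, -0.1584, 0.0079]
ft_force: [2.5, 7.3, 0.6]
t 17.38 tcp jig mm [28.53 18.02  7.86] F jig [1.12 7.66 0.56] grip 60.3
tool axes in jig (cols)
 [[ 0.002  1.    -0.001]
 [ 0.005 -0.002 -1.   ]
 [-1.     0.002 -0.005]]
shift [-0.16 -0.53  3.02] turn [-0.09 -0.29 -0.12]
```

Solid stop at TCP y=18.0. I'll back off, check the pile in both cameras, then go round for the x push.

```bash
python3 -m inch '[[60,[0,0,-10],[0,0,0]],[50,[-45,0,-40],[0,0,0]],[44,[-15,-50,-20],[0,0,0]]]'
python3 - <<'E'
from h import *
for n in('scene','top'):
    im=imaging.camera(n)[:,:,::-1].copy();cv2.imwrite(f'pics/{n}5.png',im)
# rectified at plate-top plane, jig axes, center jig (20,-30)
c=np.array([J[0],J[1],0])+Rj@[.02,-.03,0]
a=rect(cv2.imread('pics/scene5.png'),.029,c,half=.08,s=2500,yaw=J[2],n='scene');b=rect(cv2.imread('pics/top5.png'),.029,c,half=.08,s=2500,yaw=J[2])
cv2.imwrite('pics/r5.png',np.hstack([a,b]))
delta([0,80,70],[1,0,0])
E
```

```text
time: 17.75
position: [0.4879, -0.0826, 0.0682]
tool_rot: [0.546, 0.45, -0.541, 0.454]
ft_force: [-0.4, 0.1, -0.3]
grip_width: 0.0482
t 17.85 tcp jig mm [-29.81  89.91  66.78] F jig [-0.1  -0.31 -0.73] grip 45.6
tool axes in jig (cols)
 [[-0.012  1.    -0.002]
 [ 0.006 -0.002 -1.   ]
 [-1.    -0.012 -0.006]]
shift [-3.65 29.79  9.83] turn [-90.11  -0.83   0.26]
```

View pics/r5.png

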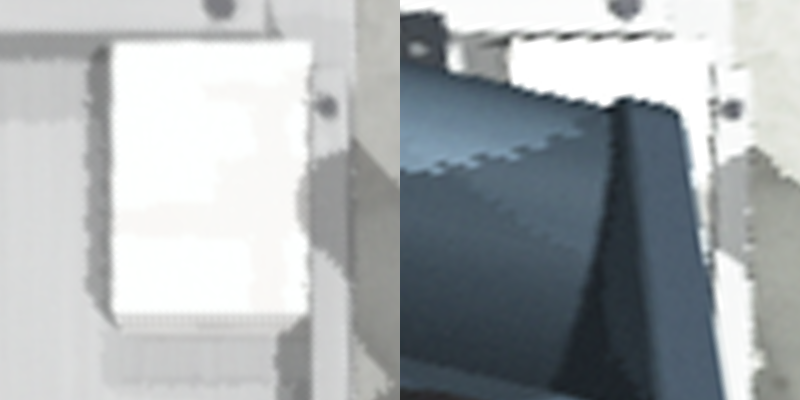

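The rectified pile is 79×110 mm and square, with its right edge at y≈-74 and far edge at x≈84, within 1–2 mm of both fences. I'll do a final x tap, then a final y tap.

```bash
python3 -m inch '[[44,[-15,-50,0],[-10.2,0,0]],[44,[0,0,0],[-10.2,0,0]],[44,[0,0,0],[-10.2,0,0]],[44,[0,0,0],[-10.2,0,0]],[44,[0,0,0],[-10.2,0,0]],[44,[0,0,0],[-10.2,0,0]],[44,[0,0,0],[-10.2,0,0]],[44,[0,0,0],[-10.2,0,0]],[44,[0,0,0],[-8.5,0,0]],[44,[0,-55,0],[0,0,0]],[44,[0,-55,0],[0,0,0]],[44,[0,0,0],[0,0,0]]]'
python3 - <<'E'
from h import *
delta([-60,-33,40],[1,0,0])
E
```

```text
time: 19.35
position: [0.4132, -0.1819, 0.0828]
tool_rot: [0.041, 0.709, -0.042, 0.703]
ft_force: [-0.2, 0.6, 0.3]
grip_width: 0.0439
t 19.35 tcp jig mm [-72.57 -24.3   82.77] F jig [-0.32  0.6   0.27] grip 43.9
tool axes in jig (cols)
 [[-0.008 -0.062  0.998]
 [-0.002  0.998  0.062]
 [-1.    -0.002 -0.008]]
shift [42.69 -9.39 12.34] turn [ 3.56 -0.45  0.11]
```

```bash
python3 -m inch '[[44,[20,-9,5],[3.5,-0.4,0.1]],[44,[40,0,0],[0,0,0]],[44,[12,0,0],[0,0,0]],[44,[2,0,0],[0,0,0]],[44,[0,0,0],[0,0,0]]]'
python3 - <<'E'
from h import *
delta([-37,-33,8],[1,0,0])
E
```

```text
time: 19.98
position: [0.4174, -0.1905, 0.0082]
tool_rot: [0.063, 0.704, -0.064, 0.704]
ft_force: [0.4, -0.5, 0.0]
grip_width: 0.0437
t 19.98 tcp jig mm [-66.82 -31.95   8.16] F jig [ 0.47 -0.38  0.01] grip 43.7
tool axes in jig (cols)
 [[ 0.    -0.     1.   ]
 [-0.001  1.     0.   ]
 [-1.    -0.001  0.   ]]
shift [ 0.16 -1.05 29.82] turn [0.   0.   0.07]
```

```bash
python3 -m inch '[[44,[0,-1,5],[0,0,0]],[44,[0,0,5],[0,0,0]],[44,[0,0,4],[0,0,0]],[44,[0,0,3],[0,0,0]],[44,[0,0,3],[0,0,0]],[44,[0,0,2.5],[0,0,0]],[44,[0,0,2],[0,0,0]]]'| grep -E 'position|force'; for i in 1 2 3 4; do python3 -m inch '[[44,[0,0,1.3],[0,0,0]]]' | grep -E 'position|force'; done
python3 -c "
from h import *
delta([-37,-33,8],[1,0,0])"
```

```text
position: [0.4446, -0.1968, 0.0107]
ft_force: [0.5, -0.3, -0.6]
position: [0.4457, -0.197, 0.0106]
ft_force: [-0.4, -0.5, 1.0]
position: [0.4465, -0.1969, 0.0105]
ft_force: [-0.6, 1.1, 0.3]
position: [0.4473, -0.1968, 0.0105]
ft_force: [-2.6, 0.2, -0.2]
position: [0.4483, -0.1968, 0.0104]
ft_force: [-1.8, -1.1, 0.6]
t 21.35 tcp jig mm [-35.38 -32.68  10.39] F jig [-1.55 -1.39  0.59] grip 43.7
tool axes in jig (cols)
 [[ 0.001 -0.001  1.   ]
 [-0.002  1.     0.001]
 [-1.    -0.002  0.001]]
shift [ 2.39 -0.31 -1.62] turn [0.05 0.04 0.11]
```

```bash
python3 -m inch '[[44,[2.4,0,0.5],[0,0,0]]]' | grep -E 'position|force';for i in 1 2 3; do python3 -m inch '[[44,[0,0,1],[0,0,0]]]' | grep -E 'position|force'; done
```

```text
position: [0.4485, -0.1968, 0.008]
ft_force: [-2.0, 1.1, 1.1]
position: [0.4488, -0.1966, 0.0077]
ft_force: [-3.3, -1.0, 0.2]
position: [0.4488, -0.1963, 0.0075]
ft_force: [-5.4, -1.1, 0.7]
position: [0.4488, -0.196, 0.0074]
ft_force: [-4.9, -0.3, 0.4]
```

Firm stop at about 5 N with position unchanged. Now the final y tap.

```bash
python3 -m inch '[[44,[0,0,-10],[0,0,0]],[60,[-45,0,0],[0,0,0]],[60,[-15,45,30],[0,0,0]],[60,[0,45,30],[0,0,0]],[60,[0,20,0],[10.2,0,0]],[60,[0,0,0],[10.2,0,0]],[60,[0,0,0],[10.2,0,0]],[60,[0,0,0],[10.2,0,0]],[60,[0,0,0],[10.2,0,0]],[60,[0,0,0],[10.2,0,0]],[60,[0,0,0],[10.2,0,0]],[60,[0,0,0],[10.2,0,0]]]' | grep time
python3 -m inch '[[60,[0,0,0],[5.3,0.4,-2.5]],[60,[0,0,0],[0,0,0]]]' | grep time
python3 -c "
from h import *
delta([28,48,40],[0,-1,0])"
```

```text
time: 23.35
time: 23.6
t 23.6 tcp jig mm [30.18 79.72 71.97] F jig [-0.07  0.   -0.29] grip 59.8
tool axes in jig (cols)
 [[-0.009  1.     0.004]
 [ 0.001  0.004 -1.   ]
 [-1.    -0.009 -0.001]]
shift [31.95 -2.01 31.75] turn [ 0.21 -0.07  0.52]
```

```bash
python3 -m inch '[[60,[20,-2,30],[0.2,0,0.5]],[60,[35,0,0],[0,0,0]],[60,[8,0,0],[0,0,0]],[60,[0,0,0],[0,0,0]]]' | grep -E 'time'
python3 -c "
from h import *
delta([28,18,8],[0,-1,0])"
```

```text
time: 24.1
t 24.1 tcp jig mm [30.19 48.95  9.05] F jig [ 0.54 -0.07 -0.3 ] grip 59.8
tool axes in jig (cols)
 [[ 0.009  1.     0.007]
 [-0.     0.007 -1.   ]
 [-1.     0.009  0.   ]]
shift [ 1.03 -2.41 30.93] turn [ 0.4   0.02 -0.51]
```

```bash
python3 -m inch '[[60,[1,-2,5],[0.4,0,-0.5]],[60,[0.5,0,5],[0,0,0]],[60,[0,0,5],[0,0,0]],[60,[0,0,4],[0,0,0]],[60,[0,0,3],[0,0,0]],[60,[0,0,2.5],[0,0,0]],[60,[0,0,2],[0,0,0]]]'| grep -E 'position|force'; python3 -c "
from h import *
delta([28,18,8],[0,-1,0])"; for i in 1 2 3 4; do python3 -m inch '[[60,[0,0,1.2],[0,0,0]]]' | grep -E 'position|force'; done
```

```text
position: [0.5223, -0.1562, 0.0106]
ft_force: [0.7, -0.4, -0.1]
t 24.98 tcp jig mm [30.18 20.52 10.56] F jig [ 0.78 -0.23 -0.06] grip 59.9
tool axes in jig (cols)
 [[ 0.006  1.     0.001]
 [-0.002  0.001 -1.   ]
 [-1.     0.006  0.002]]
shift [ 2.55 -2.2   2.51] turn [ 0.08  0.12 -0.32]
position: [0.522, -0.1575, 0.0105]
ft_force: [-0.3, -0.1, 0.3]
position: [0.5217, -0.1585, 0.0105]
ft_force: [1.0, 0.9, 0.2]
position: [0.5216, -0.1587, 0.0105]
ft_force: [2.8, 5.8, 1.3]
position: [0.5216, -0.1586, 0.0105]
ft_force: [2.4, 5.9, 1.5]
```

```bash
python3 -m inch '[[60,[0,0,-3],[0,0,0]],[60,[2.5,0,0],[0,0,0]],[60,[0,0,2],[0,0,0]]]'| grep -E 'position|force';for i in 1 2 3; do python3 -m inch '[[60,[0,0,1.2],[0,0,0]]]' | grep -E 'position|force'; done; python3 -c "
from h import *
where()"
```

```text
position: [0.5218, -0.1576, 0.0078]
ft_force: [0.3, -0.8, 0.1]
position: [0.5217, -0.1587, 0.0077]
ft_force: [3.0, 5.0, 2.8]
position: [0.5216, -0.1587, 0.0078]
ft_force: [4.3, 8.4, 1.0]
position: [0.5216, -0.1586, 0.0078]
ft_force: [3.0, 6.5, 0.1]
t 26.23 tcp jig mm [30.   18.03  7.78] F jig [1.81 6.97 0.07] grip 59.9
tool axes in jig (cols)
 [[ 0.005  1.    -0.002]
 [ 0.005 -0.002 -1.   ]
 [-1.     0.005 -0.005]]
```

Same stop (y=18.0) at both heights. I'll retreat clear and inspect.

```bash
python3 -m inch '[[60,[0,0,-10],[0,0,0]],[60,[-45,0,-40],[0,0,0]],[60,[-60,0,-20],[0,0,0]],[60,[0,0,-60],[0,0,0]],[60,[0,0,-60],[0,0,0]],[60,[0,0,-60],[0,0,0]],[60,[0,0,0],[0,0,0]]]'
python3 - <<'E'
from h import *
for n in('scene','top'):
    im=imaging.camera(n)[:,:,::-1].copy();cv2.imwrite(f'pics/{n}6.png',im)
c=np.array([J[0],J[1],0])+Rj@[.03,-.035,0]
a=rect(cv2.imread('pics/scene6.png'),.029,c,half=.075,s=2660,yaw=J[2],n='scene');b=rect(cv2.imread('pics/top6.png'),.029,c,half=.075,s=2660,yaw=J[2])
cv2.imwrite('pics/r6.png',np.hstack([a,b]))
for t in('conical_flask','tape_roll','ph_strips'): print(t,[x['pixel'] for x in imaging.tip_of('top',t)[:1]])
where()
E
```

```text
time: 27.1
position: [0.5698, 0.0931, 0.1177]
tool_rot: [0.547, 0.45, -0.54, 0.454]
ft_force: [-0.0, -0.4, -0.7]
grip_width: 0.06
conical_flask [[275.5, 232.1]]
tape_roll []
ph_strips [[401.3, 212.5]]
t 27.35 tcp jig mm [ 33.06 268.69 117.32] F jig [ 0.54  0.42 -1.09] grip 59.8
tool axes in jig (cols)
 [[ 0.008  1.    -0.013]
 [ 0.003 -0.013 -1.   ]
 [-1.     0.008 -0.004]]
```

View pics/r6.png

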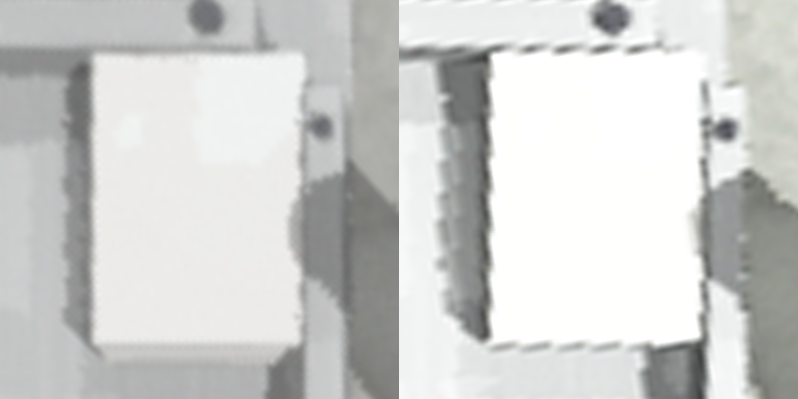

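The stack looks square and flush in both views. Since the last y tap put a small -x drag on the plates, I'll do one light x tap and compare its contact position with the earlier one.

```bash
python3 -m inch '[[44,[0,-50,0],[-10.2,0,0]],[44,[0,-50,0],[-10.2,0,0]],[44,[0,0,0],[-10.2,0,0]],[44,[0,0,0],[-10.2,0,0]],[44,[0,0,0],[-10.2,0,0]],[44,[0,0,0],[-10.2,0,0]],[44,[0,0,0],[-10.2,0,0]],[44,[0,0,0],[-10.2,0,0]],[44,[0,0,0],[-8.5,0,0]],[44,[0,0,0],[0,0,0]]]'|grep time
python3 -c "
from h import *
delta([-66,-33,100],[1,0,0])"
```

```text
time: 28.6
t 28.6 tcp jig mm [-67.45 244.27 115.92] F jig [ 0.73  0.81 -0.35] grip 44.0
tool axes in jig (cols)
 [[ 0.005 -0.01   1.   ]
 [ 0.001  1.     0.01 ]
 [-1.     0.001  0.005]]
shift [  15.73 -277.29   -1.28] turn [ 0.55  0.3  -0.04]
```

```bash
python3 -m inch '[[44,[5,-57,0],[0.5,0.3,0]],[44,[5,-57,0],[0,0,0]],[44,[0,-57,0],[0,0,0]],[44,[0,-57,0],[0,0,0]],[44,[0,-50,0],[0,0,0]],[44,[40,0,0],[0,0,0]],[44,[0,0,0],[0,0,0]]]'|grep time
python3 -c "
from h import *
delta([-55,-33,8],[1,0,0])"
```

```text
time: 29.48
t 29.48 tcp jig mm [-65.19 -49.42  65.71] F jig [-0.1   0.77 -0.12] grip 44.1
tool axes in jig (cols)
 [[ 0.009  0.028  1.   ]
 [-0.003  1.    -0.028]
 [-1.    -0.002  0.009]]
shift [57.76 16.84  9.2 ] turn [-1.62  0.51  0.15]
```

```bash
python3 -m inch '[[44,[10,16,4],[-1.6,0.5,0.1]],[44,[38,0,0],[0,0,0]],[44,[9,0,0],[0,0,0]],[44,[1.5,0,0],[0,0,0]],[44,[0,0,0],[0,0,0]]]'|grep time
python3 -c "
from h import *
delta([-37,-33,8],[1,0,0])"
```

```text
time: 30.1
t 30.1 tcp jig mm [-57.2  -30.22   9.89] F jig [-0.32  0.13 -0.06] grip 43.9
tool axes in jig (cols)
 [[ 0.006 -0.004  1.   ]
 [-0.004  1.     0.004]
 [-1.    -0.004  0.006]]
shift [ 2.01 -2.86 20.17] turn [0.24 0.33 0.21]
```

```bash
python3 -m inch '[[44,[2,-3,5],[0.2,0.3,0.2]],[44,[0.3,0,5],[0,0,0]],[44,[0.3,0,4],[0,0,0]],[44,[0.3,0,3],[0,0,0]],[44,[0.5,0,2],[0,0,0]]]'| grep -E 'position|force'; for i in 1 2 3 4; do python3 -m inch '[[44,[0.2,0,1.2],[0,0,0]]]' | grep -E 'position|force'; done
python3 -c "
from h import *
where()"
```

```text
position: [0.4481, -0.1984, 0.0086]
ft_force: [-0.1, 0.5, 0.3]
position: [0.4485, -0.1981, 0.0082]
ft_force: [-2.9, -0.3, 2.3]
position: [0.4486, -0.1977, 0.0078]
ft_force: [-3.6, 0.9, 1.5]
position: [0.4486, -0.1972, 0.0074]
ft_force: [-3.6, -0.8, 1.2]
position: [0.4487, -0.1969, 0.0071]
ft_force: [-4.5, -0.2, 1.6]
t 31.23 tcp jig mm [-34.97 -32.64   7.07] F jig [-4.41 -0.97  1.56] grip 43.8
tool axes in jig (cols)
 [[-0.005 -0.     1.   ]
 [ 0.002  1.     0.   ]
 [-1.     0.002 -0.005]]
```

Contact is at the same place, x=-35.0 at about 4 N. I'll retreat and compare edge positions with the previous image.

```bash
python3 -m inch '[[44,[0,0,-10],[0,0,0]],[60,[-50,0,-5],[0,0,0]],[60,[-50,45,0],[0,0,0]],[60,[0,60,0],[0,0,0]],[60,[0,60,0],[0,0,0]],[60,[0,60,0],[0,0,0]],[60,[0,60,0],[0,0,0]],[60,[0,0,0],[0,0,0]]]'|grep -E 'time|position'
python3 - <<'E'
from h import *
for n in('scene','top'): cv2.imwrite(f'pics/{n}7.png',imaging.camera(n)[:,:,::-1])
c=np.array([J[0],J[1],0])+Rj@[.03,-.035,0]
V=[];
for k in(6,7):
    a=rect(cv2.imread(f'pics/scene{k}.png'),.029,c,half=.075,s=2660,yaw=J[2],n='scene');b=rect(cv2.imread(f'pics/top{k}.png'),.029,c,half=.075,s=2660,yaw=J[2]);V.append((a,b))
for i,n in enumerate(('scene','top')):
    A,B=[cv2.cvtColor(v[i],cv2.COLOR_BGR2GRAY)[30:370,60:330].astype(np.float32) for v in V]
    print(n,'mean abs diff',np.abs(A-B).mean(),'max',np.abs(A-B).max())
    for v in V:  # left edge & near edge of stack (sub-pixel from mean profile)
        g=cv2.cvtColor(v[i],cv2.COLOR_BGR2GRAY).astype(float)
        out=[]
        for r in((80,160),(240,320)):
            p=np.diff(g[r[0]:r[1],75:115].mean(0));out.append(-35+75-(75+(p.clip(0)*np.arange(len(p))).sum()/p.clip(0).sum())/2.66)
        print('  left edge y far/near',np.round(out,2))
cv2.imwrite('pics/r7.png',np.hstack([V[1][0],V[1][1]]))
t=cv2.imread('pics/top7.png').astype(int)-cv2.imread('pics/top0.png');
for nm,(x,y) in dict(flask=(275,232),tape=(274,181),box=(234,229)).items(): print(nm,np.abs(t[y-20:y+20,x-18:x+18]).mean().round(2))
E
```

```text
time: 32.22
position: [0.4961, 0.0879, 0.1086]
scene mean abs diff 7.095828 max 33.0
  left edge y far/near [5.77 5.57]
  left edge y far/near [5.82 5.63]
top mean abs diff 3.194281 max 57.0
  left edge y far/near [6.18 6.14]
  left edge y far/near [6.4  6.29]
flask 62.31
tape 74.84
box 94.15
```

View pics/r7.png

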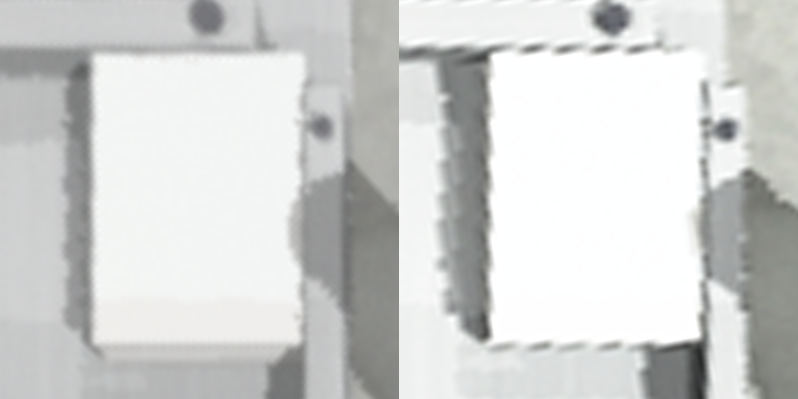

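```bash
python3 - <<'E'
from h import *
a=cv2.imread('pics/scene6.png').astype(int);b=cv2.imread('pics/scene0.png').astype(int);c=cv2.imread('pics/scene7.png').astype(int)
for nm,(x,y) in dict(flask=(258,195),tape=(291,165),box=(230,176)).items(): print(nm,[np.abs(q[y-14:y+14,x-14:x+14]-b[y-14:y+14,x-14:x+14]).mean().round(2) for q in(a,c)])
print(get_obs()['time'])
robot.hand_in()
E
```

```text
flask [np.float64(5.2), np.float64(6.39)]
tape [np.float64(15.91), np.float64(82.74)]
box [np.float64(4.86), np.float64(6.06)]
32.325
the job is handed in; nothing more can be done
```

The four plates now sit in one square stack against both fences. I handed the job in at 32.3 s of the 58 s, with the gripper well clear.

**What I did:** I found the jig and its fences by edge fitting in both cameras. I then tapped the pile with the open fingertips in turn: left, near, left, near, left, near.

**Last checks that agree:**
- **Contact positions:** Repeated taps stopped at the same place each time, at jig y 18.0 and jig x -35.0 for the tool.
- **Stack shape:** The rectified views from both cameras show one 110 x 80 outline on both fences. The edge moved no more than about 0.2 mm after the last tap.

**Checks that failed or are weaker:**
- **Force on the plates:** The first y push wedged the lower plates at about 11 N, so I backed off at once. The later taps peaked at about 5 to 9 N.
- **Fence positions:** The stop positions differ by 1 to 3 mm from what I expected for a 19 mm wide finger. I put this down to calibration and finger depth.
- **Flask and strip box:** The scene camera shows both unchanged.
- **Tape roll:** I could not confirm it at the end because the arm hid it. The fingertips passed well above it only once, at about 22 cm, and no contact force showed.

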